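# Centre the sliding hook and hang the mixing paddle between its neighbours

## Task

On the tool rack, slide the empty hook along the rail to the middle of the gap between the two hooks with tools on them. Then take the mixing paddle out of the white drain stand and hang it on that hook by its collar, hanging straight with its blade facing front like the rack, and let go. Do not knock the two tools that hang beside it, and leave everything else on the bench where it is.

Things in the scene. Friction and masses are not known exactly. Their poses are not given: they have to be found in the camera images.
- rack: fixed metal rack on the bench: a level aluminium rail (20 mm deep in x, 25 mm high, 290 mm long, top at z = 149 mm) on two dark posts. Origin at bench level under the middle of the rail; x points away from the robot's side (the hooks open toward -x), y along the rail, z up. Nothing stands above the rail but the hooks and what hangs on them; a cabinet front stands at x = 755 mm.
- empty_hook (a joint): position (m) of the sliding empty hook along the rack's y; 0 is the middle of the rail, range -0.07 to 0.07, grows toward the rack's +y. It slides stiffly (about 3 N) and stays where it is left.
- empty_seat (a point): empty hook's seat: midway between its 2 prongs, at their top (z 160 mm), 45 mm before the rail's centre; axes as the rack. Prongs point to rack -x, 15 mm apart; their flared ends turn up 9 mm, 20 to 26 mm before the seat; the block behind has a lip 8 mm high from 18 mm behind the seat. So a 30 mm collar goes in from the front above the tips, rod between the prongs, and drops into the seat with 3 mm play.
- hook_tab (a point): centre of the top face (z = 218 mm) of the black push tab that stands on the sliding empty hook, 63 mm behind its seat (rack +x). The tab is 22 mm along rack x, 14 mm along rack y, and stands free from z = 165 mm up; pushing it sideways slides the hook.
- left_seat (a point): the same point on the hook to the left of the gap (rack +y), which carries a tool. This hook is fixed and has the same shape as the empty one but no tab. The two occupied hooks are 140 mm apart.
- right_seat (a point): the same point on the occupied fixed hook to the right of the gap (rack -y)
- paddle: the mixing paddle: white rectangular blade 60 mm wide (its y), 6 mm thick (its x), 55 mm high at the bottom, steel rod 9 mm thick. Starts in the drain stand, upright or leaning up to 4 degrees. Grip 14 x 22 x 50 mm on a collar disc 30 mm wide, 6 mm thick, on a round rod 9 mm thick; 191 mm long, 60 to 130 g. Origin at the centre of its lowest end, z up along the rod (collar underside at z = 135 mm).
- paddle_collar (a point): centre of the underside of the paddle's collar; comes to lie on the seat of the hook
- paddle_grip (a point): centre of the paddle's flat grip (14 mm along the paddle's x, 22 mm along its y, 50 mm high), 31 mm above the collar's underside
- drain_stand: fixed white block 28 x 83 x 75 mm on a 60 x 95 mm foot, with an upright slot 8.5 mm (its x) by 63 mm (its y), slot floor 28 mm above the bench, in which the paddle's blade stands. Origin at bench level under the slot's centre. Left of it the analyser (fixed) begins at y = 195 mm, from x = 446 mm back, up to 272 mm high there.
- disc_plunger: a loose neighbour that hangs on one of the occupied hooks (either one): a tool with a round white disc foot 58 mm wide. Grip 14 x 22 x 50 mm on a collar disc 30 mm wide, 6 mm thick, on a round rod 9 mm thick; 191 mm long, 60 to 130 g. Origin at the centre of its lowest end, z up along the rod (collar underside at z = 135 mm).
- frame_stirrer: a loose neighbour that hangs on the other occupied hook: a tool with a rectangular steel wire foot 60 mm wide. Grip 14 x 22 x 50 mm on a collar disc 30 mm wide, 6 mm thick, on a round rod 9 mm thick; 191 mm long, 60 to 130 g. Origin at the centre of its lowest end, z up along the rod (collar underside at z = 135 mm).
- diluent_bottle: white plastic bottle 72 x 72 x 155 mm, bystander; origin under its centre
- wash_reagent: white plastic bottle 60 x 60 x 128 mm, bystander; origin under its centre
- amber_reagent: brown bottle 48 x 48 x 98 mm, bystander; origin under its centre
- label_roll: white paper roll 68 mm wide, 38 mm high, bystander; origin under its centre
- bench_timer: small white timer 66 x 66 x 18 mm, bystander; origin under its centre
- culture_dish: round flat dish 90 mm wide, 14 mm high, bystander; origin under its centre
- marker: marker pen 135 mm long, 17 mm thick, lying, bystander; origin under its centre

How it is judged:
On the way:
1. the empty hook stands in the middle of the gap, at least 61 mm from both occupied hooks (horizontal distance between empty_seat and left_seat above 0.061 m and horizontal distance between empty_seat and right_seat above 0.061 m), for 0.2 s.
At the end, for the whole second after the job is handed in: Paddle at rest on the empty hook: collar within 8 mm of the seat across, 4 mm in height; upright within 0.1 rad, blade within 0.35 rad of parallel to the rack; hook at least 61 mm from both occupied hooks; neighbours upright within 12 mm, other things within 30 mm of their starts (all of step 1 and horizontal distance between paddle_collar and empty_seat below 0.008 m and z of paddle_collar in the frame of empty_seat between -0.004 and 0.004 m and angle between each of paddle, disc_plunger, frame_stirrer's own z axis and vertical below 0.1 rad and angle between the x axis of paddle and the x axis of rack, either way round below 0.35 rad and linear speed of paddle below 0.02 m/s and distance of each of disc_plunger, frame_stirrer from where it was at the start of the episode below 0.012 m and distance of each of diluent_bottle, wash_reagent, amber_reagent, label_roll, bench_timer, culture_dish, marker from where it was at the start of the episode below 0.03 m); the robot touches nothing.
It fails at once if a neighbouring tool is knocked: tilted more than 0.25 rad, moved more than 25 mm, or hit with more than 6 N by the paddle (angle between any of disc_plunger, frame_stirrer's own z axis and vertical above 0.25 rad or distance of any of disc_plunger, frame_stirrer from where it was at the start of the episode above 0.025 m or contact force between paddle and disc_plunger above 6 N or contact force between paddle and frame_stirrer above 6 N).
It fails at once if another thing on the bench is moved more than 30 mm (distance of any of diluent_bottle, wash_reagent, amber_reagent, label_roll, bench_timer, culture_dish, marker from where it was at the start of the episode above 0.03 m).
It also fails if it takes over 59 s, if anything falls off the work surface, if the arm or the gripper's body presses on something with over 40 N, if the wrist force passes 120 N, or if a joint passes its speed limit or range.

## Robot

A 7-joint arm with a two-finger parallel gripper is mounted at the origin on a cart in front of the work surface, level with it; the furniture and walls round the work are solid. World frame = base frame: x ahead of the robot, y to its left, z up, the work surface at z = 0. Lengths are in m, angles in rad, forces in N, time in s.
With the tool pointing down it reaches from about 0.425 to 0.875 m from the base axis. Payload 8.4 kg.
Tool frame: the origin (TCP) lies at the very end of the fingers, on their centre line; the grasp point (between the pads) lies 19 mm behind it; z points along the fingers, y is the direction in which the jaws open and shut (so a half turn about z gives the same grasp; the last joint's range is limited). The gripper opens to 87 mm and grips with 3 to 60 N. Pads are 19 mm wide; open, the fingers measure 117 mm over their backs; the gripper's body (75 mm by 190 mm) begins 51 mm behind the grasp point.
Start: joints at [-1.377, 0.333, 0.04, 1.465, -0.013, 1.343, -0.059], TCP at [0.188, 0.622, 0.185] pointing down, gripper open.
Joint ranges: [-2.58, 2.58], [-0.38, 2.09], [-1.3, 1.39], [0.25, 2.4], [-1.5, 4.64], [0.08, 2.09], [-2.65, 2.65]. Speed limits (rad/s): [2.22, 2.22, 2.79, 2.79, 3.14, 3.14, 3.14].

## Interface

Orientations are given as a unit quaternion [w, x, y, z].
In Python, from workcell import arm, eyes, order gives the robot as it stands. Calls block until the motion is done:
- arm.reach(position, orientation): joint-space move of the TCP to a pose.
- arm.line_to(position, attitude=None, max_speed=0.15, max_force=None): straight line of the TCP; attitude=None keeps the orientation; max_speed is the mean speed in m/s. With max_force (N) it stops when the force on the tool has changed by that much, and returns True; else False.
- arm.set_joints(angles): joint-space move.
- arm.command_gripper(opening, f_grip=None): opening from 0.0 (shut) to 1.0 (fully open); f_grip is the grip in N (None keeps the last); returns when the fingers have stopped.
- arm.wait(seconds).
- arm.ik(position, orientation): joint angles nearest the present ones, or None.
- eyes.get_image(name): name is "side" or "top"; returns a dict with "pixels" (384x512x3 uint8, blue, green, red), "K" (3x3 intrinsics, pixels), "world_to_cam" (4x4, takes a point from world to camera coordinates). Camera axes: x right, y down, z forward; pixel columns grow to the right and rows downward; lengths in m; the calibration is good to about 2 mm. A picture is of the moment at which its call begins. There is no depth.
A pose or a line that the arm cannot do raises arm.MotionError and nothing moves.
- order.job_done(): hands the job in, once; it reports no verdict.
Readings, each from a call of its own:
- arm.current_time_s(): time.
- arm.current_joints(): joint angles.
- arm.current_qvel(): joint speeds.
- arm.current_joint_efforts(): joint torques, N m.
- arm.current_ee_pos(): TCP position.
- arm.current_tool_rot(): TCP orientation.
- arm.current_contact_force(): force on the tool from outside, world axes, zero at the start.
- arm.current_wrist_torque(): the same for the moment, N m.
- arm.current_finger_gap(): opening from 0.0 (shut) to 1.0 (fully open).
Only numpy, scipy, OpenCV 4.12 (cv2) and the standard library are available. Lean on these libraries where they do the work, as an engineer would, in place of code of your own. Each camera call takes 0.05 s, during which the arm holds its last target.

## Working session

There is one attempt and no reset: what is moved stays moved. The work goes in short steps, each a Python script; the robot and the scene stay as the last script left them, time stands still between calls to the robot, and variables do not carry over. Pictures are saved under pics/ and viewed, and the job is handed in when it is done.

```bash
ls; mkdir -p pics
python3 - <<'E'
from workcell import arm, eyes, order
import cv2, numpy as np
for n in ("side","top"):
    d=eyes.get_image(n); cv2.imwrite(f"pics/{n}0.png",d["pixels"]); print(n,d["K"].tolist()); print(np.round(d["world_to_cam"],4).tolist())
    np.savez(f"pics/{n}0.npz",**d)
print(arm.current_time_s(), arm.current_ee_pos(), arm.current_tool_rot(), arm.current_joints())
E
```

```text
pics
side [[381.0998319479233, 0.0, 265.31904512529013], [0.0, 381.0998319479233, 184.98288446191444], [0.0, 0.0, 1.0]]
[[0.812, -0.5834, -0.016, -0.4443], [-0.2709, -0.3526, -0.8957, 0.3216], [0.5169, 0.7317, -0.4444, 0.7519], [0.0, 0.0, 0.0, 1.0]]
top [[357.0495155735376, 0.0, 256.59884359404543], [0.0, 357.0495155735376, 192.0408312015263], [0.0, 0.0, 1.0]]
[[0.0595, -0.9982, 0.0001, 0.0354], [-0.9709, -0.058, -0.2322, 0.5847], [0.2318, 0.0137, -0.9727, 1.0313], [0.0, 0.0, 0.0, 1.0]]
0.1 [0.18748634 0.62186127 0.18424398] [-6.02991955e-05  1.45868174e-01  9.89303762e-01 -7.33587175e-04] [-1.37721488  0.33382857  0.03987184  1.46620694 -0.01340257  1.34329519
 -0.05848447]
```

View images.

```bash
python3 -c "
import cv2
for n in ('side','top'):
    cv2.imwrite(f'pics/{n}0b.png',cv2.resize(cv2.imread(f'pics/{n}0.png'),(800,600),interpolation=cv2.INTER_CUBIC))"
```

```text
(no output)
```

View pics/side0b.png

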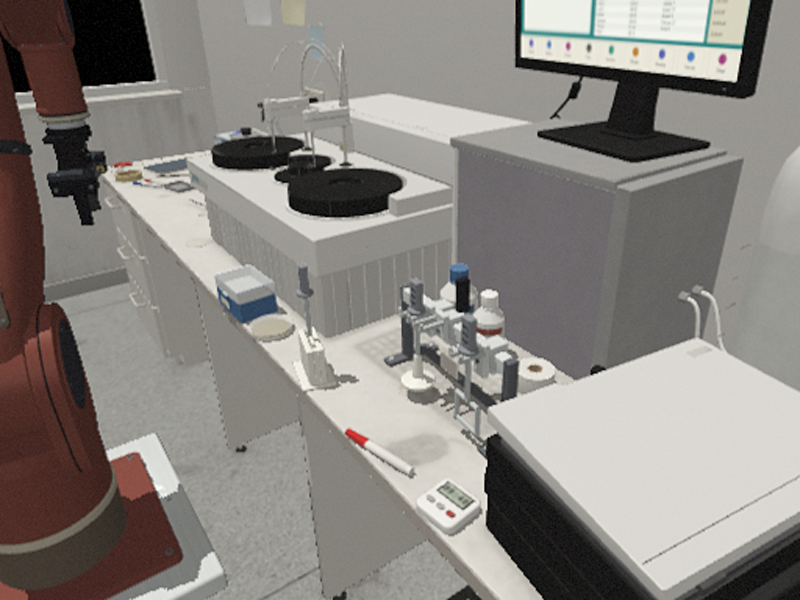

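View pics/top0b.png

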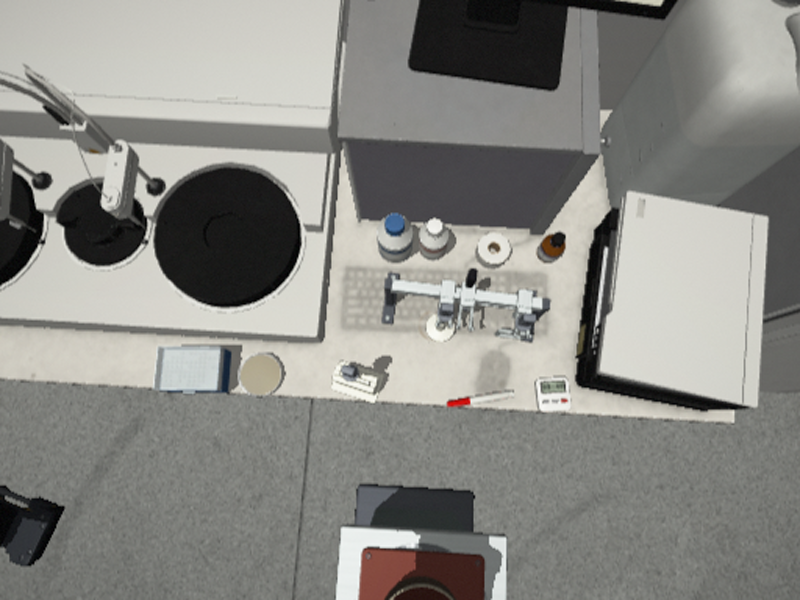

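The overview shows the rack at about (465,295) in the top view (scaled), with the stand at about (357,378) and the black tab at about (470,280). I'll zoom in on these.

```bash
python3 -c "
import cv2
im=cv2.imread('pics/top0.png'); c=im[160:265,205:365]; cv2.imwrite('pics/topz.png',cv2.resize(c,None,fx=5,fy=5,interpolation=cv2.INTER_CUBIC))
im=cv2.imread('pics/side0.png'); c=im[155:290,180:360]; cv2.imwrite('pics/sidez.png',cv2.resize(c,None,fx=4.4,fy=4.4,interpolation=cv2.INTER_CUBIC))"
```

```text
(no output)
```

View pics/topz.png

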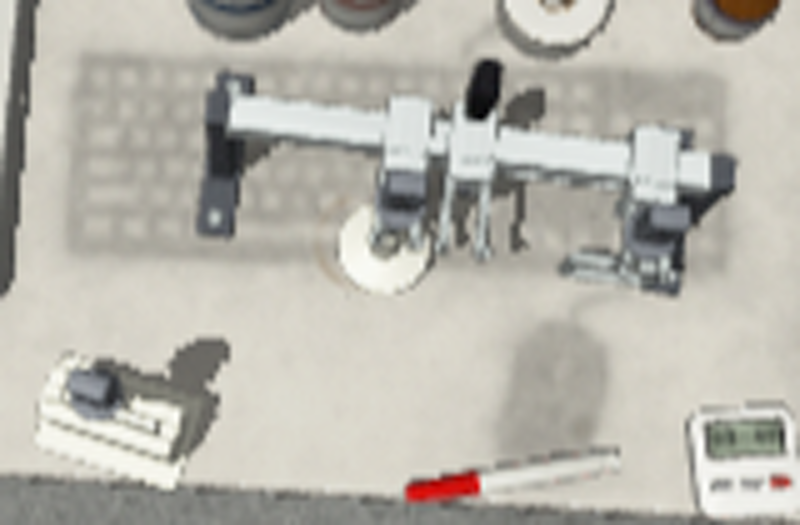

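View pics/sidez.png

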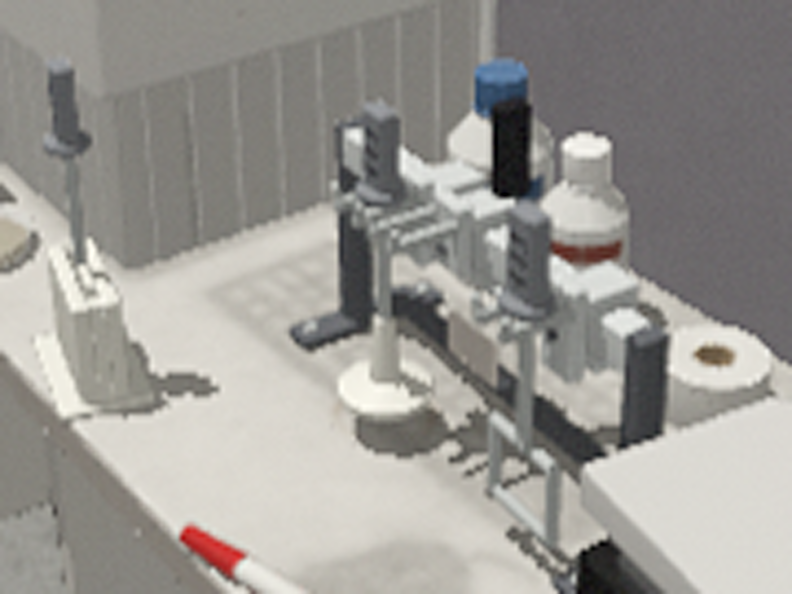

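```bash
cat > h.py <<'E'
import numpy as np, cv2
def load(n): 
    d=np.load(f'pics/{n}.npz'); return d['pixels'],d['K'],d['world_to_cam']
def ray(K,W,uv):
    R,t=W[:3,:3],W[:3,3]; c=-R.T@t
    d=R.T@np.linalg.solve(K,np.array([uv[0],uv[1],1.])); return c,d/np.linalg.norm(d)
def onz(K,W,uv,z):
    c,d=ray(K,W,uv); return c+d*(z-c[2])/d[2]
def proj(K,W,P):
    p=K@(W[:3,:3]@np.asarray(P,float)+W[:3,3]); return p[:2]/p[2]
def tri(obs):
    A=np.zeros((3,3));b=np.zeros(3);rs=[]
    for K,W,uv in obs:
        c,d=ray(K,W,uv); M=np.eye(3)-np.outer(d,d); A+=M;b+=M@c; rs.append((c,d))
    X=np.linalg.solve(A,b); return X,[np.linalg.norm(np.cross(X-c,d)) for c,d in rs]
E
python3 -c "
import cv2
im=cv2.imread('pics/top0.png')
def z(n,x0,x1,y0,y1,f):
    c=cv2.resize(im[y0:y1,x0:x1],None,fx=f,fy=f,interpolation=cv2.INTER_NEAREST)
    for x in range(x0,x1,5): cv2.putText(c,str(x),((x-x0)*f,8),0,.3,(0,0,255)); 
    for y in range(y0,y1,5): cv2.putText(c,str(y),(0,(y-y0)*f+8),0,.3,(0,0,255))
    cv2.imwrite(n,c)
z('pics/ta.png',245,355,168,222,7)
z('pics/tb.png',205,265,222,262,12)
im=cv2.imread('pics/side0.png')
z('pics/sa.png',250,335,165,235,9)
"
python3 - <<'E'
from h import *
im,K,W=load('top0'); print(ray(K,W,(256,192)))
im,K,W=load('side0'); print(ray(K,W,(256,192)))
E
```

```text
(array([0.32655405, 0.05505462, 1.13885379]), array([ 0.2317755 ,  0.01537548, -0.97264778]))
(array([ 0.05929011, -0.69597247,  0.61509671]), array([ 0.49184312,  0.73909401, -0.46025035]))
```

View pics/ta.png

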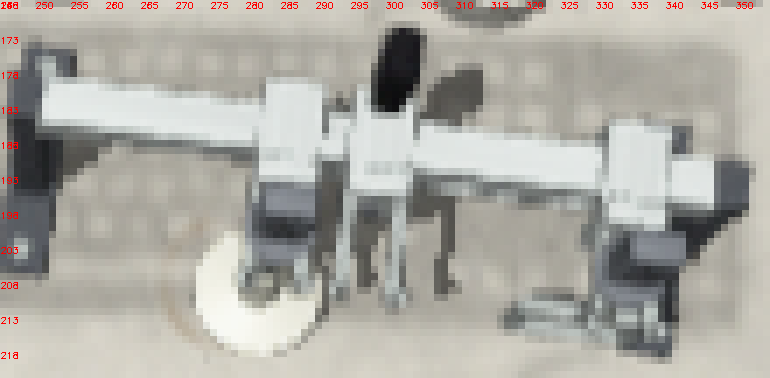

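View pics/tb.png

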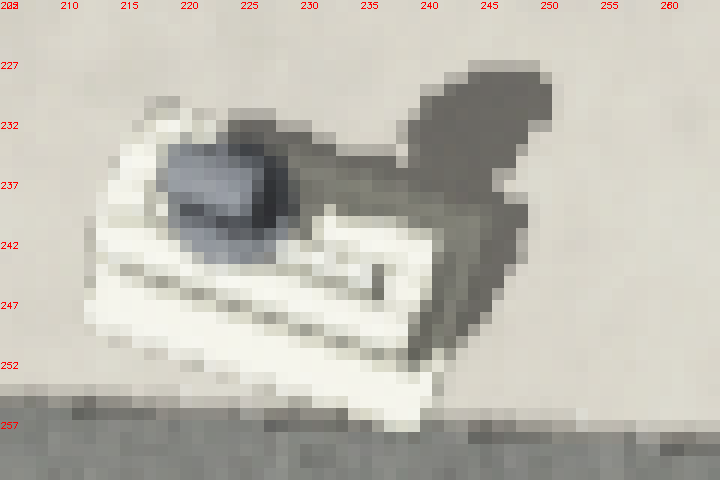

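View pics/sa.png

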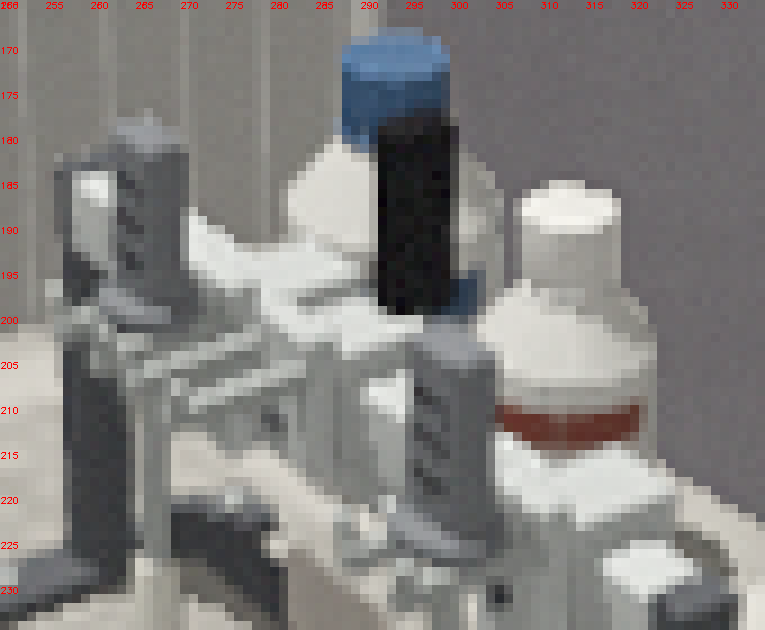

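Run:
```python
from h import *
im,K,W=load('top0'); g=im.astype(float).mean(2)
for u in (258,268,310,320): print(u,g[174:202,u].astype(int))
print('row profiles')
for v in (182,186,190,193): print(v,g[v,276:344].astype(int))
# hsv of grips
hsv=cv2.cvtColor(im,cv2.COLOR_BGR2HSV)
for p in ((282,197),(338,203),(221,237),(300,176),(227,238)): print(p,im[p[1],p[0]],hsv[p[1],p[0]])
```

```text
258 [168 178 186 186 174 204 229 226 228 230 232 218 158 112  95  83  81 128
 167 173 176 173 168 169 175 180 181 175]
268 [174 179 184 181 175 167 176 208 225 225 226 229 230 196 114 140 166 164
 168 176 182 180 175 169 165 163 165 158]
310 [170 172 180 153  97  83  81  81  87  92  92  96 175 226 227 226 227 229
 193 112 160 161 125 155 155 157 159 158]
320 [173 168 173 183 189 184 175 169 173 183 190 190 164 192 229 228 229 227
 230 214 147 114  98 126 163 164 164 164]
row profiles
182 [207 196 185 201 189 202 172 223 225 225 223 223 222 221 224 153 141  91
 131 136 220 180  61  16  17  13  27 162 153 157  89  80  84  87  87  85
  80  81 161 168 171 167 164 169 173 168 165 165 163 164 158 168 173 173
 168 166 167 169 169 168 165 166 165 165 163 160 159 164]
186 [228 227 226 225 224 210 223 225 226 223 222 224 222 222 224 117 213 220
 208 210 223 226 222 222 224 222 222 226 132 220 226 206 204 183 175 200
 188 200 192 188 187 167 164 168 164 181 182 171 165 161 164 173 176 178
 163 120 212 227 227 223 225 206 195 192 183 110 109 118]
190 [142 133 105 100 102 122 206 201 198 216 213 222 222 207 160 178 190 185
 148 221 225 225 222 223 224 220 222 210 226 227 227 227 226 227 227 227
 227 227 227 227 227 227 228 229 229 229 230 229 229 230 229 230 230 228
 228 157 218 224 223 221 221 222 219 221 180 168 182 186]
193 [161 168 173 176 147 155 190 192 190 197 196 208 210 213 129  93  91  95
 129 226 229 225 223 225 224 225 220 201 108 104 114 114 108 111 112 130
 125 157 183 197 198 193 200 205 214 217 226 230 231 229 229 230 230 229
 201 195 220 224 222 221 222 221 219 225 193 224 228 227]
(282, 197) [100  95  91] [107  23 100]
(338, 203) [147 140 135] [108  21 147]
(221, 237) [166 160 156] [108  15 166]
(300, 176) [26 25 25] [120  10  26]
(227, 238) [51 49 47] [105  20  51]
```

Run:
```python
from h import *
im,K,W=load('top0'); g=im.astype(float).mean(2)
def cross(prof,i0,i1,th=200):
    # first up crossing & last down crossing in range
    idx=[i for i in range(i0,i1) if prof[i]<th<=prof[i+1]]; jd=[i for i in range(i0,i1) if prof[i]>=th>prof[i+1]]
    return [i+(th-prof[i])/(prof[i+1]-prof[i]) for i in idx],[i+(th-prof[i])/(prof[i+1]-prof[i]) for i in jd]
F=[];B=[]
for u in list(range(254,278))+list(range(306,328)):
    up,dn=cross(g[:,u],176,198,200)
    if up and dn:
        B.append(onz(K,W,(u,up[0]),.149)); F.append(onz(K,W,(u,dn[-1]),.149))
for P in (B,F):
    P=np.array(P); 
    for it in range(3):
        c=np.polyfit(P[:,1],P[:,0],1); r=P[:,0]-np.polyval(c,P[:,1]); P=P[abs(r)<2*r.std()]
    print('x=',c, r.std(), len(P))
# ends
for uv in ((249.5,181),(349,190),(345.5,191)): print(uv,onz(K,W,uv,.149))
# tab top z .218, grips top .216
for uv in ((302,174),(302,171.5),(284.5,194.5),(337.5,203)): print(uv,onz(K,W,uv,.217))
```

```text
x= [0.06798329 0.59501427] 0.000640295678558861 39
x= [0.07094044 0.57755956] 0.00030437782826669415 43
(249.5, 181) [0.5937326  0.09127929 0.149     ]
(349, 190) [ 0.58410316 -0.19391434  0.149     ]
(345.5, 191) [ 0.58056662 -0.18394748  0.149     ]
(302, 174) [ 0.60322344 -0.05076793  0.217     ]
(302, 171.5) [ 0.6102253  -0.05055732  0.217     ]
(284.5, 194.5) [ 0.54392643 -0.00617383  0.217     ]
(337.5, 203) [ 0.52927326 -0.14654404  0.217     ]
```

Run:
```python
from h import *
im,K,W=load('top0'); g=im.astype(float).mean(2)
yaw=-0.0694; ex=np.array([np.cos(yaw),np.sin(yaw)]); ey=np.array([-np.sin(yaw),np.cos(yaw)]); O=np.array([.5863,0])
def rk(P): d=P[:2]-O; return np.array([d@ex,d@ey])
for nm,pairs in dict(left=[((281.6,190),(290.4,190)),((282.3,182),(290.6,182)),((281.2,193),(289.6,193))],mid=[((294.6,190),(303.1,190)),((294.5,193),(303,193)),],right=[((331.6,190),(340,190)),((330.8,196),(339.4,196))]).items():
    for a,b in pairs: print(nm,rk(onz(K,W,a,.168))*1e3,rk(onz(K,W,b,.168))*1e3, 'mid',(rk(onz(K,W,a,.168))+rk(onz(K,W,b,.168)))[1]*500)
# masks: grips in top
hsv=cv2.cvtColor(im,cv2.COLOR_BGR2HSV)
m=((hsv[...,2]>120)&(hsv[...,2]<175)&(hsv[...,1]>13)&(hsv[...,0]>95)&(hsv[...,0]<120)).astype(np.uint8)
n,l,s,c=cv2.connectedComponentsWithStats(m[160:262,205:365],connectivity=4)
for i in range(1,n):
    if s[i,4]>8: print('lightblue', s[i]+[205,160,0,0,0], c[i]+[205,160], rk(onz(K,W,c[i]+[205,160],.216))*1e3, onz(K,W,c[i]+[205,160],.216))
m=(hsv[...,2]<40).astype(np.uint8)
n,l,s,c=cv2.connectedComponentsWithStats(m[160:262,205:365],connectivity=4)
for i in range(1,n):
    if s[i,4]>8: print('black', s[i]+[205,160,0,0,0], c[i]+[205,160])
print(im[168:186,300].mean(1)); 
for v in (173,176,179,182): print(v,im[v,293:309].mean(1).astype(int))
S,Ks,Ws=load('side0')
gs=S.astype(float).mean(2)
for v in (175,176,177,178,179,180,185,190,195): print(v,gs[v,286:304].astype(int))
```

```text
left [-18.2834873   -2.06166167] [-15.11403078 -26.49137364] mid -14.276517652398844
left [ 5.00529125 -1.40759685] [  8.01083636 -24.57331963] mid -12.990458240263468
left [-27.00201822  -1.92418552] [-23.98272092 -25.19671027] mid -13.560447898711393
mid [-13.60132798 -38.15106775] [-10.53989056 -61.74818411] mid -49.949625930599616
mid [-22.22145508 -38.77241968] [-19.16618215 -62.32224195] mid -50.54733081610363
right [  -0.27492351 -140.86906389] [   2.75058381 -164.18923627] mid -152.5291500793944
right [ -17.74949097 -140.03930274] [ -14.66439862 -163.81919311] mid -151.9292479289413
lightblue [283 194   7   5  29] [286. 196.] [-45.14816862 -13.54112036] [ 0.54032151 -0.01037776  0.216     ]
lightblue [335 201   8   4  26] [338.46153846 202.73076923] [ -45.44262742 -152.8092529 ] [ 0.53037031 -0.14929022  0.216     ]
lightblue [281 202   8   3  15] [284.26666667 203.33333333] [-65.45208772 -11.18247742] [ 0.52023003 -0.00661683  0.216     ]
lightblue [330 205   9   7  22] [333.27272727 209.13636364] [ -64.35113299 -140.59226751] [ 0.5123545  -0.13579145  0.216     ]
lightblue 
[... 813 characters left out ...]
75 [129 137  78  79  80  84  72  72  77  72  70  72  68  70 110 106 105 105]
176 [127 138  76  80  81  82  74  74  79  67  65  60  60  71 110 110 105 103]
177 [125 136  70  81  79  76  74  69  68  55  47  48  44  64 117 109 107 104]
178 [128 146  70  71  76  69  59  50  46  39  43  40  34  50  96 109 106 107]
179 [127 143  90  69  85  61  38  43  44  38  44  31  31  22  48 109 110 106]
180 [139 189 108  96 114  56  24  32  29  34  19  21  26  18  51 111 107 106]
185 [215 213 212 212 212 173  14  28  25  25  33  25  26  25  68 145 135 136]
190 [214 212 210 213 208 172  14  26  25  27  21  25  19  39 110 191 182 158]
195 [220 211 205 182 143  89  20  25  24  30  27  22  27  22  69 114  84 100]
```

```bash
python3 -c "
import cv2
def z(im,n,x0,x1,y0,y1,f):
    c=cv2.resize(im[y0:y1,x0:x1],None,fx=f,fy=f,interpolation=cv2.INTER_NEAREST)
    for x in range(x0,x1,5): cv2.putText(c,str(x),((x-x0)*f,8),0,.3,(0,0,255)); 
    for y in range(y0,y1,5): cv2.putText(c,str(y),(0,(y-y0)*f+8),0,.3,(0,0,255))
    cv2.imwrite(n,c)
z(cv2.imread('pics/side0.png'),'pics/sb.png',180,225,165,252,7)
z(cv2.imread('pics/top0.png'),'pics/tc.png',208,254,224,260,16)
"
python3 - <<'E'
from h import *
im,K,W=load('top0')
print('grip top',onz(K,W,(221.6,236.5),.219))
for a,b,zz in (((214,244.3),(238.5,252),.008),((213.5,250),(239,257.2),.008),((232,239.5),(240.5,241.7),.075),((213,243.8),(239,251.2),.075)):
    A=onz(K,W,a,zz);B=onz(K,W,b,zz);print(A,B,'yaw',np.arctan2((A-B)[1],(A-B)[0])-np.pi/2)
E
```

```text
grip top [0.42300931 0.15086699 0.219     ]
[0.41928537 0.19469773 0.008     ] [0.39998887 0.11604526 0.008     ] yaw -0.24058676946659086
[0.40150326 0.19471452 0.008     ] [0.38408324 0.11334444 0.008     ] yaw -0.21090037363210135
[0.43108304 0.13431167 0.075     ] [0.42610215 0.10866478 0.075     ] yaw -0.19182231492116952
[0.41508051 0.18950796 0.075     ] [0.39805024 0.11112714 0.075     ] yaw -0.21395060088780093
```

View pics/sb.png

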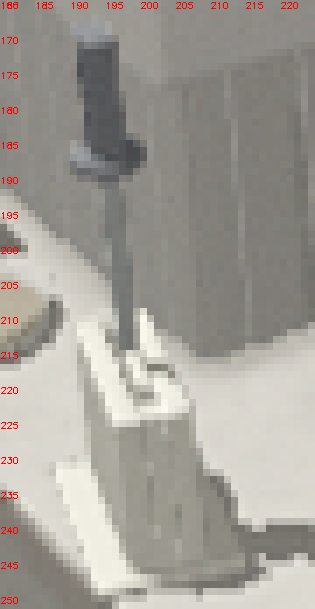

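View pics/tc.png

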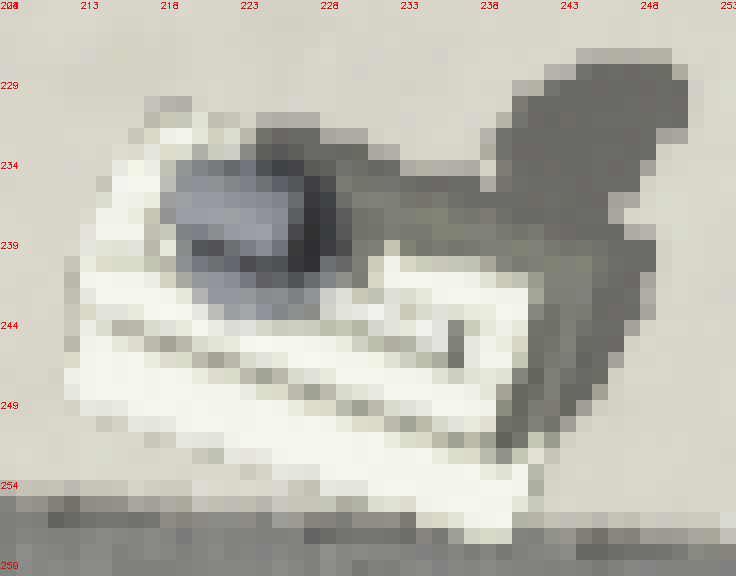

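Run:
```python
from h import *
t,K,W=load('top0'); s,Ks,Ws=load('side0')
X,r=tri([(K,W,(221.7,236.8)),(Ks,Ws,(192.5,169.3))]); print('grip top',X,r)
for uv in ((195.0,186.2),): 
    for tv in ((223.9,238.6),): print('collar',tri([(K,W,tv),(Ks,Ws,uv)]))
P=X.copy()
for z in (.219,.169,.163,.1,.08): print(z,'vertical proj side',proj(Ks,Ws,[X[0],X[1],z]),'top',proj(K,W,[X[0],X[1],z]))
# tab top by triangulation
print('tab',tri([(K,W,(302,174)),(Ks,Ws,(295.5,177.7))]))
print('gripL',tri([(K,W,(286,196)),(Ks,Ws,(265.3,179.5))]))
print('gripR',tri([(K,W,(338.46,202.7)),(Ks,Ws,(299.5,202))]))
```

```text
grip top [0.42463906 0.14997357 0.2164393 ] [np.float64(0.0022724164381678464), np.float64(0.00227241643816781)]
collar (array([0.42547603, 0.14855193, 0.16783316]), [np.float64(0.0025752451226248034), np.float64(0.002575245122624883)])
0.219 vertical proj side [191.51674057 168.53630275] top [221.99823025 235.88747338]
0.169 vertical proj side [193.44965597 185.86475162] top [223.73523611 237.96767983]
0.163 vertical proj side [193.67588367 187.89286684] top [223.93201068 238.20333346]
0.1 vertical proj side [195.98102036 208.55825297] top [225.8641005 240.5171689]
0.08 vertical proj side [196.6869964  214.88727784] top [226.43047929 241.19545377]
tab (array([ 0.6043031 , -0.05134847,  0.21604322]), [np.float64(0.0008788676282691364), np.float64(0.000878867628269386)])
gripL (array([ 0.54189726, -0.01111772,  0.21407503]), [np.float64(0.0012462625950465588), np.float64(0.001246262595046493)])
gripR (array([ 0.53205734, -0.15032757,  0.21578063]), [np.float64(0.001765752151555988), np.float64(0.0017657521515558577)])
```

```bash
cat >> h.py <<'E'
from scipy.spatial.transform import Rotation as Rn
YAW=-0.0694; EX=np.array([np.cos(YAW),np.sin(YAW)]); EY=np.array([-np.sin(YAW),np.cos(YAW)]); OO=np.array([.5863,0])
def rw(x,s,z): return np.r_[OO+x*EX+s*EY,z]
def rk(P): d=np.asarray(P)[:2]-OO; return np.array([d@EX,d@EY])
def quat(a):  # jaws (tool y) along world angle a, tool z down
    y=np.array([np.cos(a),np.sin(a),0]); z=np.array([0,0,-1.]); x=np.cross(y,z)
    q=Rn.from_matrix(np.c_[x,y,z]).as_quat(); return np.r_[q[3],q[:3]]
def snap(eyes,n,tag):
    d=eyes.get_image(n); np.savez(f'pics/{n}{tag}.npz',**d); cv2.imwrite(f'pics/{n}{tag}.png',d['pixels'])
E
python3 - <<'E'
from workcell import arm
from h import *
q=quat(np.deg2rad(73)); print(q)
p=np.r_[.46*np.cos(1.27),.46*np.sin(1.27),.36]
print('a',arm.ik(p,q))
print('b',arm.ik(rw(-.09,-.025,.36),quat(YAW)),'c',arm.ik(rw(.018,-.025,.19),quat(YAW)))
print('d',arm.ik(np.array([.424,.15,.177]),quat(-.21)),arm.ik(np.array([.424,.15,.30]),quat(-.21)))
E
```

```text
[0.         0.14780941 0.98901586 0.        ]
a [-1.39933835 -0.09253305  0.02960781  1.58901638  0.00274296  1.64506872
 -0.09556324]
b [-0.63304343 -0.05219392  0.55918342  1.54246029  0.02775259  1.64336001
 -0.14186005] c [-0.73829795  0.31009389  0.88396131  1.6119804  -0.24505355  1.33611106
  0.11028313]
d [-0.99977544 -0.11384992  0.52714868  1.95887102  0.0596605   1.28171033
 -0.70247243] [-1.05946068 -0.173948    0.54162569  1.7512626   0.08938538  1.53990396
 -0.73729626]
```

Run:
```python
from workcell import arm
from h import *
ja=arm.ik(np.r_[.46*np.cos(1.27),.46*np.sin(1.27),.36],quat(1.27))
arm.set_joints(ja); print(arm.current_time_s(),arm.current_ee_pos())
j=np.array(ja); j[0]=-.09; arm.set_joints(j); print(arm.current_time_s(),arm.current_ee_pos())
print('c',arm.ik(rw(.018,-.022,.26),quat(YAW)))
print('d',arm.ik(np.array([.424,.15,.177]),quat(-.21)))
arm.command_gripper(0.0); print(arm.current_time_s())
```

```text
1.1083 [0.13631584 0.43970123 0.35883401]
3.125 [ 0.45971352 -0.01719514  0.35989822]
c [-0.08519622  0.21003307  0.05995776  1.4696114  -0.01256743  1.46232313
 -0.09459241]
d [-0.23354133 -0.06083014 -0.1960405   1.92737458 -0.0123837   1.27390729
 -0.63560545]
4.65
```

```bash
python3 - <<'E'
from workcell import arm, eyes
from h import *
arm.reach(rw(.018,-.022,.26),quat(YAW)); print(arm.current_time_s(),rk(arm.current_ee_pos()))
f0=arm.current_contact_force(); print(f0)
arm.line_to(rw(.018,-.022,.192)); print(arm.current_time_s(), arm.current_ee_pos())
f0=arm.current_contact_force(); print(f0)
r=arm.line_to(rw(.018,-.045,.192),max_speed=.03,max_force=1.5); print(r,rk(arm.current_ee_pos()),arm.current_contact_force(),arm.current_time_s())
snap(eyes,'top','1'); snap(eyes,'side','1')
E
python3 -c "
import cv2
im=cv2.imread('pics/top1.png')[150:225,240:360]; a=cv2.resize(im,None,fx=5,fy=5,interpolation=2)
im=cv2.imread('pics/side1.png')[140:240,240:360]; b=cv2.resize(im,None,fx=2.9,fy=2.9,interpolation=2)
cv2.imwrite('pics/c1a.png',a);cv2.imwrite('pics/c1b.png',b)"
```

```text
5.3833 [ 0.01768545 -0.02202392]
[-1.1598525   0.91199178  0.42377229]
5.9833 [ 0.60310579 -0.02319207  0.19382944]
[ 0.2575522  -0.59593256  0.43462922]
False [ 0.01799362 -0.04472977] [-0.24045059  0.7345024  -0.72699729] 6.9
```

View pics/c1a.png

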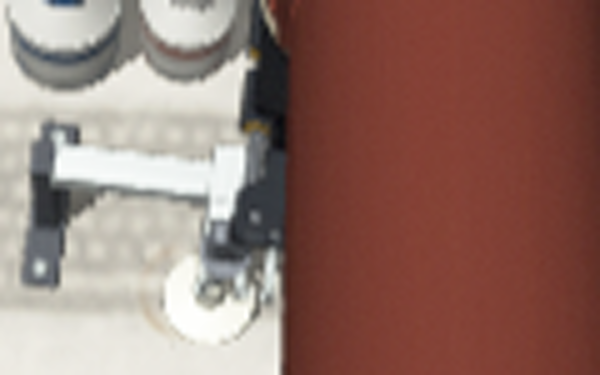

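View pics/c1b.png

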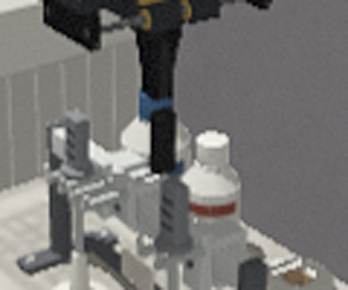

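```bash
python3 -c "
import cv2
for t in '01':
    im=cv2.imread(f'pics/side{t}.png')[160:235,250:330]; cv2.imwrite(f'pics/s1z{t}.png',cv2.resize(im,None,fx=7,fy=7,interpolation=0))"
python3 - <<'E'
from h import *
for t in '01':
    g=load('side'+t)[0].mean(2)
    for v in (182,188,194): print(t,v,g[v,286:306].astype(int))
E
```

```text
0 182 [219 218 216 191 184 104  19  25  22  19  26  22  24  25  66 136 123 104
 106 105]
0 188 [215 213 212 211 210 172  13  23  24  21  27  24  21  21  93 183 162 153
 135 140]
0 194 [222 227 208 187 145  90  14  28  28  22  22  18  24  27  86 153 126 122
 138 140]
1 182 [218 216 191 188 140 143  11  20  20  26  19  27  21  23  61 134 126 104
 107 107]
1 188 [212 210 210 211 208 170  14  17  23  21  26  17  19  24  89 184 156 139
 153 133]
1 194 [222 227 207 184 157  85  14  28  27  27  23  23  26  29  87 150 130 132
 138 142]
```

View pics/s1z1.png

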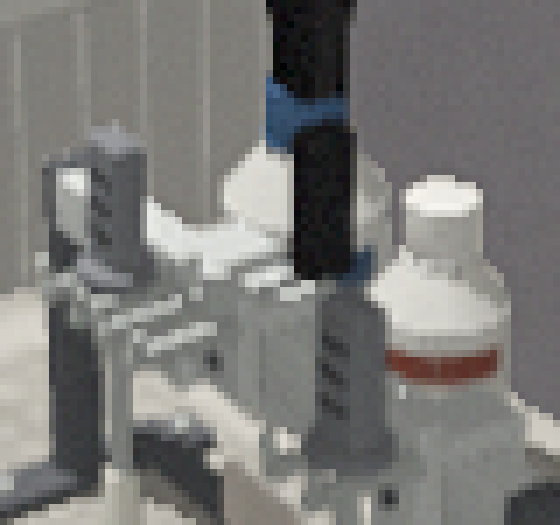

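Run:
```python
from h import *
from workcell import arm
s,Ks,Ws=load('side1'); p=arm.current_ee_pos(); print(p,arm.current_joints())
for z in (p[2],.21,.23,.25): print(z,proj(Ks,Ws,[p[0],p[1],z]))
print(proj(Ks,Ws,rw(.018,-.05,.218)))
for v in range(160,186,2): print(v,[tuple(x) for x in s[v,286:302:3].tolist()])
```

```text
[ 0.6011665  -0.04579261  0.19198297] [-0.05567787  0.23386045  0.06932253  1.5784227  -0.01669123  1.32988432
 -0.05321305]
0.19198297373811907 [292.56009785 186.16688878]
0.21 [292.67577574 179.6051559 ]
0.23 [292.80652551 172.18848297]
0.25 [292.93980674 164.62821508]
[294.00109662 177.43295536]
160 [(124, 130, 131), (22, 16, 20), (20, 21, 22), (29, 26, 31), (22, 21, 28), (112, 110, 113)]
162 [(123, 129, 131), (12, 14, 19), (29, 25, 30), (25, 24, 29), (30, 29, 30), (113, 110, 114)]
164 [(123, 128, 131), (19, 15, 15), (28, 22, 25), (29, 25, 24), (29, 27, 27), (110, 107, 109)]
166 [(121, 126, 128), (6, 12, 3), (20, 20, 22), (26, 30, 29), (25, 25, 29), (108, 106, 109)]
168 [(121, 125, 126), (8, 10, 10), (16, 16, 18), (28, 27, 24), (21, 21, 19), (108, 104, 109)]
170 [(121, 127, 129), (6, 7, 6), (16, 20, 16), (29, 31, 31), (17, 18, 24), (107, 106, 109)]
172 [(123, 128, 129), (130, 97, 71), (21, 21, 23), (32, 32, 32), (9, 6, 3), (109, 107, 109)]
174 [(120, 125, 128), (103, 75, 51), (74, 54, 35), (78, 57, 45), (79, 59, 40), (109, 107, 110)]
176 [(120, 127, 128), (107, 80, 55), (104, 77, 54), (98, 74, 51), (75, 54, 37), (105, 104, 108)]
178 [(125, 128, 127), (101, 74, 53), (72, 53, 37), (18, 21, 20), (24, 25, 25), (111, 110, 113)]
180 [(134, 140, 140), (114, 82, 52), (14, 19, 21), (27, 30, 31), (22, 23, 23), (114, 113, 118)]
182 [(214, 220, 221), (182, 190, 192), (15, 8, 10), (27, 28, 25), (18, 23, 23), (131, 136, 137)]
184 [(210, 216, 219), (210, 216, 218), (17, 19, 18), (27, 26, 28), (24, 21, 25), (139, 146, 146)]
```

Run:
```python
from h import *
from workcell import arm
s,Ks,Ws=load('side1');s0=load('side0')[0]
for v in (172,174,176,178,180): print(v,[tuple(x) for x in s0[v,286:302:3].tolist()])
print(arm.current_finger_gap())
d=np.abs(s.astype(int)-s0).sum(2)>40
for v in range(150,200,2): 
    u=np.where(d[v,270:330])[0]; print(v,u.min()+270 if len(u) else None,u.max()+270 if len(u) else None)
im=s[90:240,200:400]; cv2.imwrite('pics/s1w.png',cv2.resize(im,None,fx=4,fy=4,interpolation=2))
```

```text
172 [(121, 127, 130), (160, 120, 88), (168, 133, 97), (166, 133, 101), (146, 114, 86), (107, 103, 109)]
174 [(123, 129, 129), (105, 77, 53), (106, 79, 53), (97, 73, 52), (88, 67, 44), (108, 107, 108)]
176 [(123, 129, 131), (107, 79, 54), (99, 74, 51), (92, 66, 43), (80, 58, 42), (110, 108, 112)]
178 [(127, 129, 130), (98, 71, 46), (74, 59, 46), (39, 38, 42), (35, 32, 35), (110, 106, 112)]
180 [(134, 140, 143), (120, 96, 73), (26, 23, 23), (35, 33, 36), (25, 27, 28), (112, 108, 113)]
0.007047196583328462
150 270 302
152 270 302
154 270 301
156 270 301
158 288 300
160 288 300
162 288 300
164 289 299
166 289 299
168 289 299
170 288 299
172 289 299
174 292 295
176 None None
178 293 297
180 289 290
182 288 291
184 None None
186 None None
188 282 304
190 None None
192 286 286
194 None None
196 306 307
198 282 315
```

View pics/s1w.png

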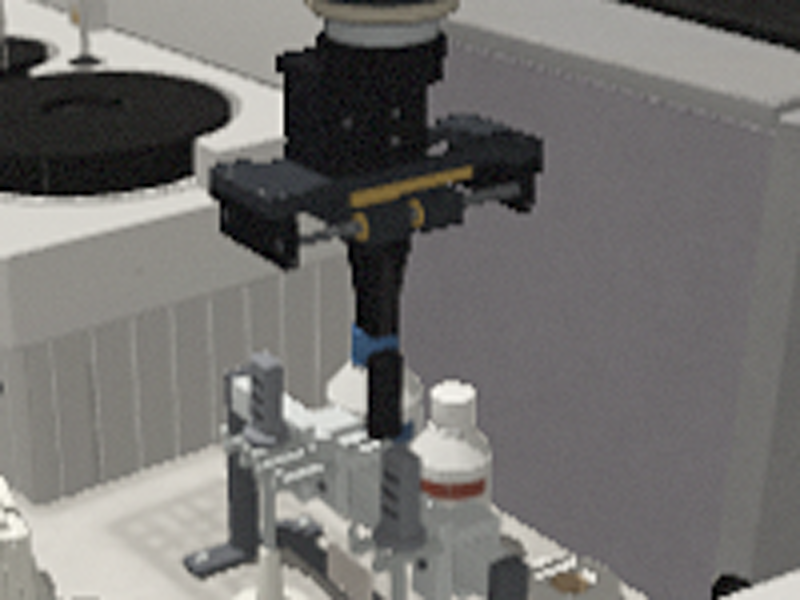

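Run:
```python
from h import *
s,Ks,Ws=load('side0'); t,K,W=load('top0')
for z in (.185,.225): print(z,proj(Ks,Ws,[.1875,.6219,z]),proj(K,W,[.1875,.6219,z]))
for z in (.192,.228,.262,.30): print(z,proj(Ks,Ws,[.6012,-.0458,z]),proj(K,W,[.6012,-.0458,z]))
cv2.imwrite('pics/s0g.png',cv2.resize(s[60:160,0:130],None,fx=6,fy=6,interpolation=0))
cv2.imwrite('pics/t1g.png',cv2.resize(load('top1')[0][140:230,250:330],None,fx=7,fy=7,interpolation=0))
```

```text
0.185 [ 60.09230238 149.37739528] [ 29.62063817 319.95490252]
0.225 [ 56.8596384  137.50978063] [ 19.40668961 321.87633819]
0.192 [292.57258757 186.15811323] [299.04991024 177.15538235]
0.228 [292.80592962 172.93404116] [300.61936031 173.45854167]
0.262 [293.0338186  160.01900806] [302.21189698 169.70732049]
0.3 [293.29761434 145.06904963] [304.13372898 165.18044396]
```

View pics/s0g.png

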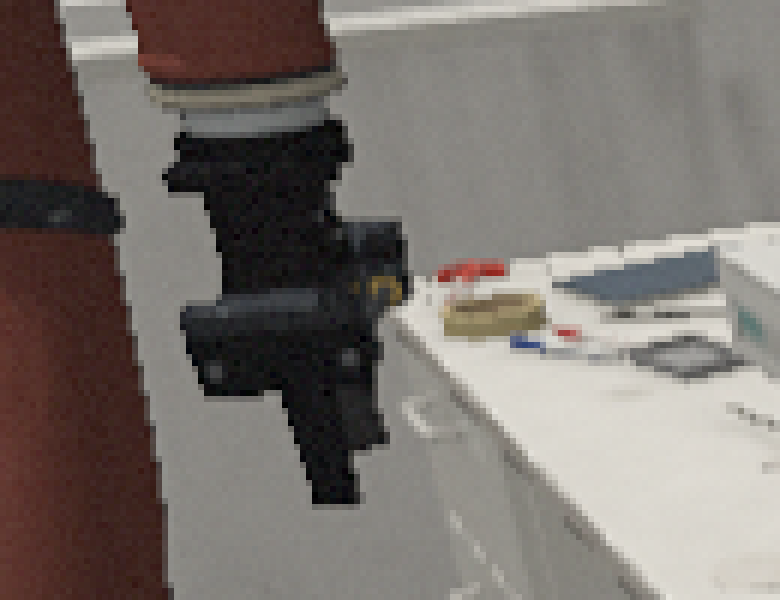

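View pics/t1g.png

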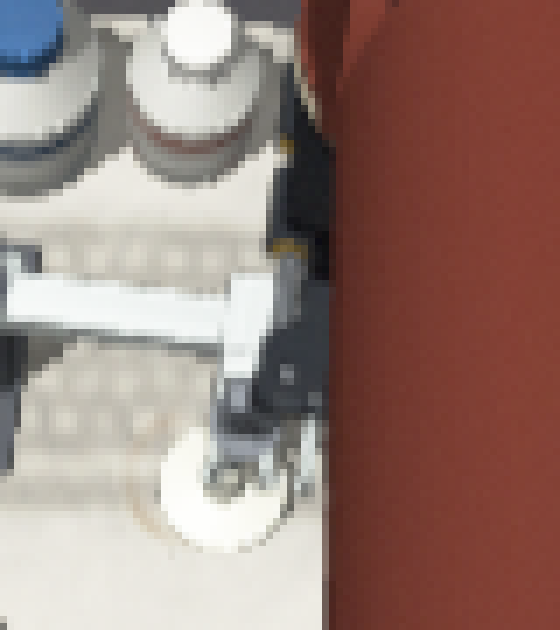

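The closed fingertips show at about (294,173) in the side view, but the reported TCP projects to (293,186). So the real tips look about 36 mm higher than the reading, and the tab hasn't been touched. I'll check this with a gentle touchdown on the tab, whose top is at a known z of 218 mm.

Run:
```python
from workcell import arm, eyes
from h import *
arm.line_to(rw(.018,-.05,.192),max_speed=.05)
r=arm.line_to(rw(.018,-.05,.165),max_speed=.02,max_force=3); p=arm.current_ee_pos(); print(r,p,rk(p),arm.current_contact_force(),arm.current_time_s())
print(Rn.from_quat(np.roll(arm.current_tool_rot(),-1)).as_matrix().round(3))
snap(eyes,'side','2')
arm.line_to(p+[0,0,.015],max_speed=.1); print(arm.current_contact_force(),arm.current_time_s())
s=load('side2')[0][120:220,240:340]; cv2.imwrite('pics/s2.png',cv2.resize(s,None,fx=6,fy=6,interpolation=0))
```

```text
True [ 0.60084196 -0.05112201  0.1810032 ] [ 0.01805198 -0.04999055] [-1.87881304  0.16047676  5.43262838] 7.9583
[[ 0.069  0.998  0.   ]
 [ 0.998 -0.069  0.   ]
 [ 0.     0.    -1.   ]]
[0.36341826 0.56693945 0.61321831] 8.3167
```

View pics/s2.png

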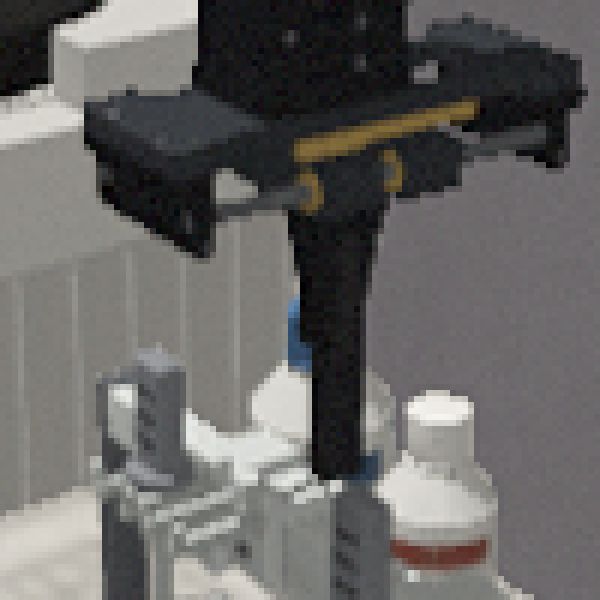

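The touchdown agrees: contact came at a reading of z = 0.181, so the real tip is about 36.5 mm above the reading. I'll apply that correction from here on. Next I push the tab from its +y side.

```bash
cat >> h.py <<'E'
DZ=.0365
def tip(p): return np.asarray(p,float)-[0,0,DZ]   # desired true tip -> command
E
python3 - <<'E'
from workcell import arm, eyes
from h import *
arm.line_to(tip(rw(.018,-.05,.232)),max_speed=.1)
arm.line_to(tip(rw(.018,-.020,.232)),max_speed=.15)
arm.line_to(tip(rw(.018,-.020,.192)),max_speed=.1); arm.wait(.1); print(arm.current_contact_force(),arm.current_time_s())
r=arm.line_to(tip(rw(.018,-.05,.192)),max_speed=.02,max_force=2); print(r,rk(arm.current_ee_pos()),arm.current_contact_force(),arm.current_time_s())
snap(eyes,'side','3')
s=load('side3')[0][140:220,240:340]; cv2.imwrite('pics/s3.png',cv2.resize(s,None,fx=6,fy=6,interpolation=0))
E
```

```text
[ 0.01693263  0.42572025 -0.25264377] 9.5667
True [ 0.01774282 -0.03506372] [ 0.38590125  0.59201745 -0.00712894] 10.4083
```

View pics/s3.png

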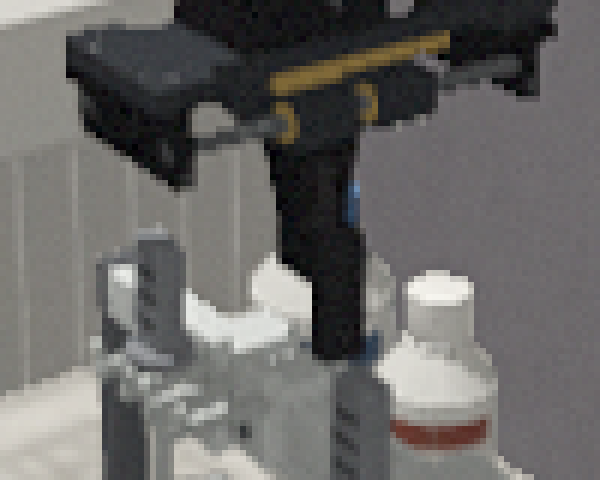

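Run:
```python
from workcell import arm, eyes
from h import *
arm.line_to(tip(rw(.018,-.0665,.192)),max_speed=.04); arm.wait(.2)
print(rk(arm.current_ee_pos()),arm.current_contact_force(),arm.current_time_s())
arm.line_to(tip(rw(.018,-.05,.192)),max_speed=.1)
arm.line_to(tip(rw(.018,-.05,.26)),max_speed=.15)
arm.reach(tip([.42,.13,.31]),quat(-.21)); print(arm.current_time_s(),arm.current_joints())
arm.command_gripper(.6); print(arm.current_time_s())
snap(eyes,'side','4'); snap(eyes,'top','4')
c=cv2.resize(load('top4')[0][150:265,205:365],None,fx=5,fy=5,interpolation=0); cv2.imwrite('pics/t4.png',c)
c=cv2.resize(load('side4')[0][100:260,170:340],None,fx=4,fy=3.7,interpolation=0); cv2.imwrite('pics/s4.png',c)
```

```text
[ 0.01822218 -0.06664847] [-0.46841408  0.13431549  0.27817744] 11.6083
13.5417 [-0.3101272  -0.12618373 -0.07961015  1.79269542 -0.00990712  1.47540984
 -0.59913396]
14.625
```

View pics/t4.png

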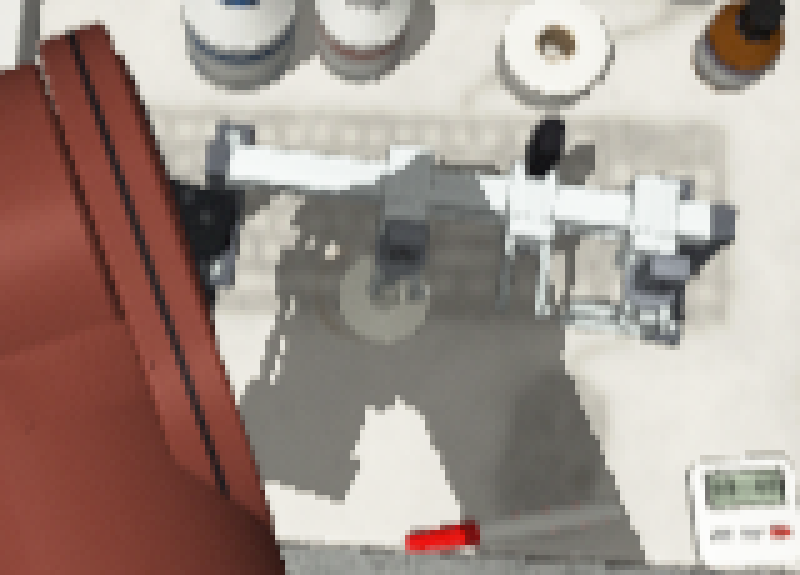

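View pics/s4.png

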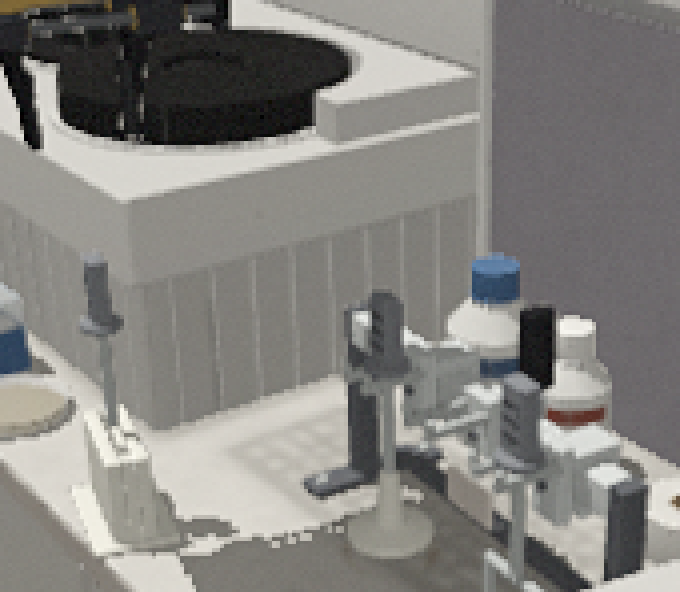

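Run:
```python
from h import *
im,K,W=load('top4'); g=im.mean(2)
for v in (187,190,193,196): print(v,g[v,302:322].astype(int))
def c(v):
    p=g[v];th=200
    a=[i+(th-p[i])/(p[i+1]-p[i]) for i in range(303,311) if p[i]<th<=p[i+1]]
    b=[i+(th-p[i])/(p[i+1]-p[i]) for i in range(312,320) if p[i]>=th>p[i+1]]
    return a,b
for v in (193,194,195,196):
    a,b=c(v); print(v,a,b)
    if a and b: print((rk(onz(K,W,(a[-1],v),.168))+rk(onz(K,W,(b[0],v),.168)))*500)
print('tab',[rk(onz(K,W,(x/5+205-.1,150+y/5),.218))*1e3 for x,y in ((549,132),(547,135))])
```

```text
187 [240 242 242 242 223 240 241 243 241 241 241 240 240 243 200 208 211 209
 200 202]
190 [130 241 245 244 179 239 243 243 240 241 241 239 240 243 244 245 245 245
 245 246]
193 [109 111 107 129 137 227 223 235 226 238 241 228 225 175 221 221 225 229
 234 236]
196 [106 103 101  87 156 223 222 224 230 234 239 242 243 198 118 104 150 123
 113 119]
193 [np.float64(306.69888475836433)] [np.float64(314.50657894736844)]
[-16.43340759 -83.38627022]
194 [np.float64(306.64156626506025)] [np.float64(314.84722222222223)]
[-19.24013214 -84.04756863]
195 [np.float64(306.5663430420712)] [np.float64(315.2448979591837)]
[-22.03608887 -84.7621163 ]
196 [np.float64(306.655)] [np.float64(314.97037037037035)]
[-24.9194921  -84.77293748]
tab [array([ 17.8122687 , -83.79194836]), array([ 16.01045665, -82.88163726])]
```

Run:
```python
from workcell import arm
from h import *
p=arm.current_ee_pos()+[0,0,DZ]; s,Ks,Ws=load('side4'); print(p, proj(Ks,Ws,p), arm.current_finger_gap())
y=np.array([np.cos(-.21),np.sin(-.21),0])
for o in (-.026-.0075,.026+.0075): print(proj(Ks,Ws,p+o*y))
cv2.imwrite('pics/s4b.png',cv2.resize(s[85:185,165:265],None,fx=6,fy=6,interpolation=0))
for z in (.31,.178): print(arm.ik(tip([.424,.15,z]),quat(-.21)))
```

```text
[0.41998533 0.13001718 0.30999456] [189.57669396 137.39989427] 0.5996950190332287
[175.81288201 139.45786486]
[202.993497   135.39380858]
[-0.32696127 -0.10519699 -0.10206229  1.77274508 -0.0107493   1.47350673
 -0.63741904]
[-0.32812985 -0.03858573 -0.10791038  1.9815476  -0.00446042  1.19840994
 -0.64433765]
```

View pics/s4b.png

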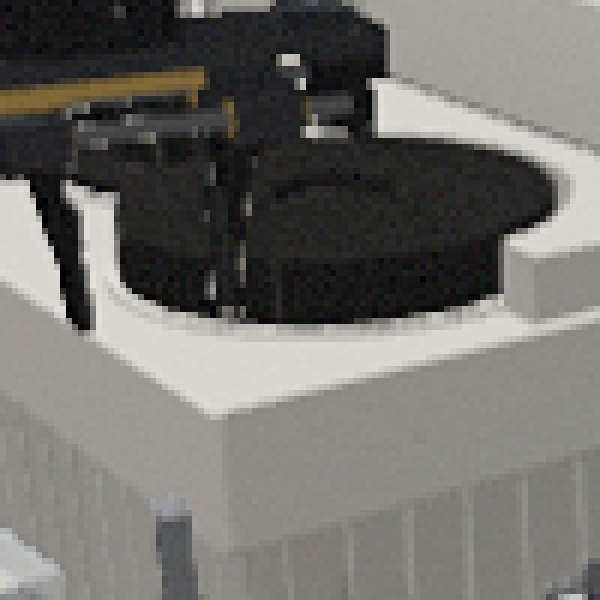

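Run:
```python
from workcell import arm, eyes
from h import *
q=quat(-.21)
arm.reach(tip([.4232,.1503,.29]),q); print(arm.current_time_s())
r=arm.line_to(tip([.4232,.1503,.178]),max_speed=.1,max_force=8); print(r,arm.current_ee_pos(),arm.current_contact_force(),arm.current_time_s())
snap(eyes,'side','5')
cv2.imwrite('pics/s5.png',cv2.resize(load('side5')[0][120:240,140:260],None,fx=5,fy=5,interpolation=0))
```

```text
14.975
False [0.42362992 0.15050256 0.14212804] [-0.61763606  0.03618306 -0.18695546] 16.2417
```

View pics/s5.png

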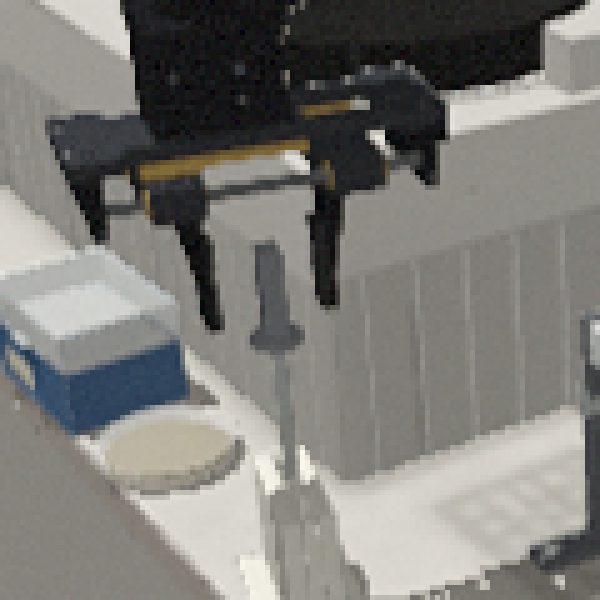

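The grip stands centred between the open fingers, at about (272,300) in the zoom, and the tips are just above the collar. I'll close on it.

Run:
```python
from workcell import arm, eyes
from h import *
q=quat(-.21)
arm.command_gripper(0.0,f_grip=30); print(arm.current_finger_gap()*87,arm.current_contact_force(),arm.current_time_s())
p=arm.current_ee_pos(); print(p)
arm.line_to(tip([.4232,.1503,.258]),max_speed=.1); print(arm.current_finger_gap()*87,arm.current_contact_force(),arm.current_time_s())
snap(eyes,'side','6')
cv2.imwrite('pics/s6.png',cv2.resize(load('side6')[0][100:240,130:270],None,fx=4.2,fy=4.2,interpolation=0))
```

```text
13.944663743237852 [ 4.05218817 -0.04614106 -2.13137621] 17.025
[0.42385541 0.15024354 0.14158914]
13.61933426739946 [ 0.23487623 -0.03794548 -1.18551824] 17.975
```

View pics/s6.png

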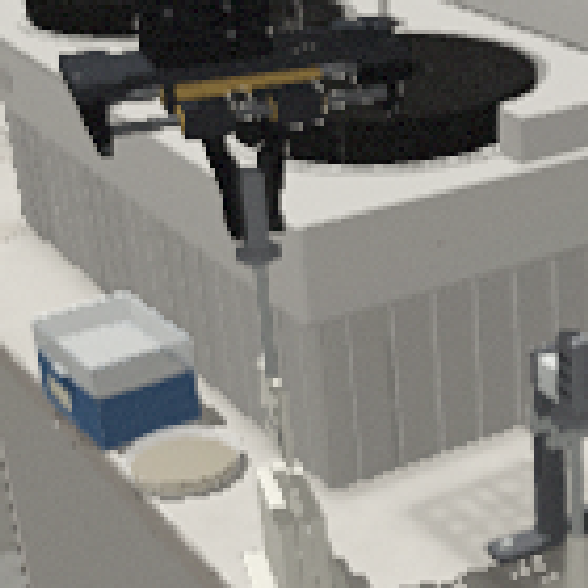

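Run:
```python
from workcell import arm, eyes
from h import *
q=quat(YAW); S=-.0834
arm.line_to(tip([.4232,.1503,.275]),max_speed=.1)
arm.line_to(tip(rw(-.105,S,.275)),q,max_speed=.15); print(arm.current_time_s(),arm.current_joints())
arm.line_to(tip(rw(-.105,S,.196)),max_speed=.1); arm.wait(.2)
print(arm.current_finger_gap()*87,arm.current_ee_pos(),arm.current_contact_force(),arm.current_time_s())
snap(eyes,'side','7');snap(eyes,'top','7')
cv2.imwrite('pics/s7.png',cv2.resize(load('side7')[0][140:280,220:360],None,fx=4.2,fy=4.2,interpolation=0))
cv2.imwrite('pics/t7.png',cv2.resize(load('top7')[0][150:265,235:365],None,fx=5,fy=5,interpolation=0))
```

```text
20.0417 [-0.12178802 -0.04275317  0.1808749   1.7840417   0.00763071  1.39966813
 -0.01081004]
13.451013252385662 [ 0.47611896 -0.07595376  0.16003857] [ 0.25535604  0.45440164 -0.94874322] 21.1833
```

View pics/s7.png

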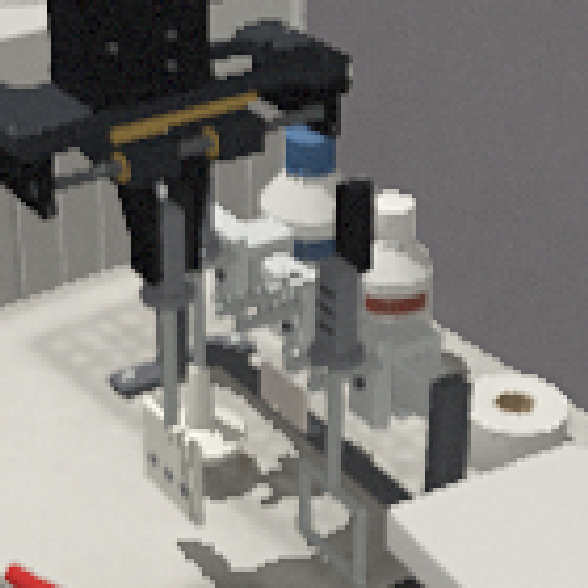

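View pics/t7.png

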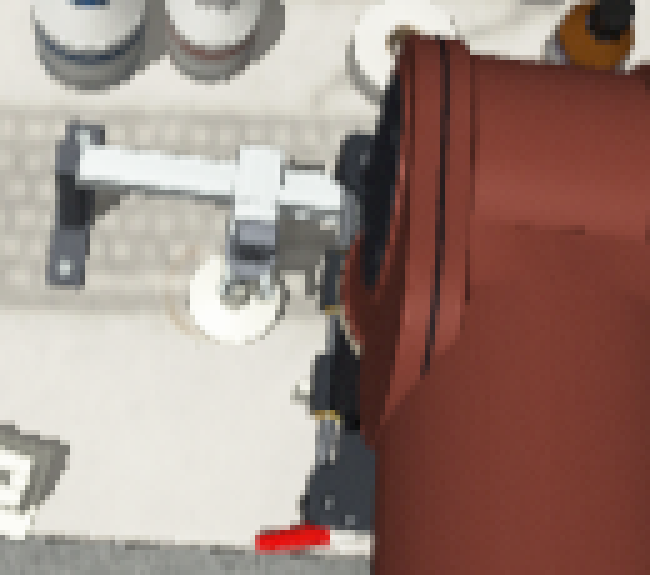

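Run:
```python
from h import *
s,Ks,Ws=load('side7'); g=s.mean(2)
S=-.0834
for z in (.237,.187,.181,.1,.046): print(z,proj(Ks,Ws,rw(-.105,S,z)))
print('seat',proj(Ks,Ws,rw(-.045,S,.160)),'tips',[proj(Ks,Ws,rw(-.068,S+d,.169)) for d in(-.0095,.0095)])
print('neigh collars pred', [proj(Ks,Ws,rw(-.045,d,.160)) for d in (-.0135,-.1525)])
cv2.imwrite('pics/s7b.png',cv2.resize(s[180:240,245:315],None,fx=11,fy=10,interpolation=0))
```

```text
0.237 [257.34871238 188.26487903]
0.187 [257.90960219 208.0447899 ]
0.181 [257.97496562 210.3498464 ]
0.1 [258.81937707 240.12821454]
0.046 [259.34568455 258.68857159]
seat [280.05244711 211.01992555] tips [array([274.02922705, 212.15561536]), array([269.61814097, 208.70349933])]
neigh collars pred [array([264.52406864, 199.19609014]), array([297.33405389, 224.1787286 ])]
```

View pics/s7b.png

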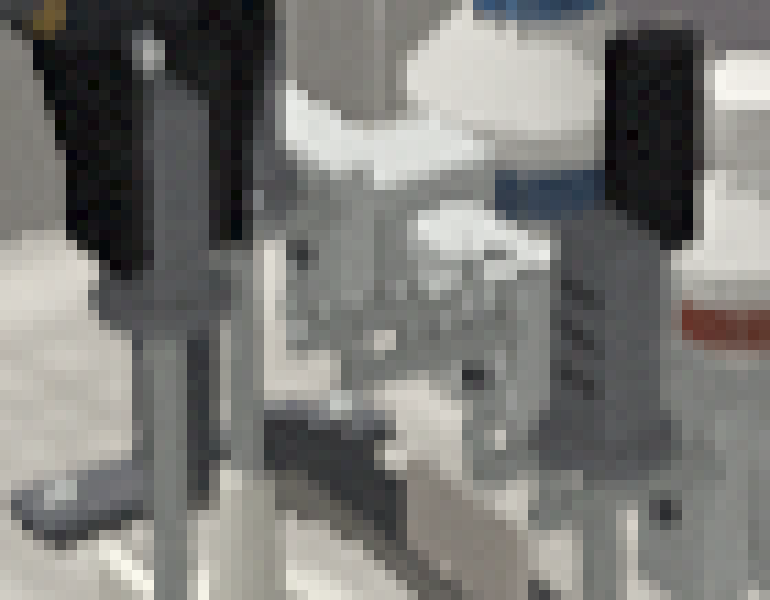

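The side view shows the paddle hanging straight. Its collar is at (260,210), 2 px from the prediction, which matches the side camera's common bias. The prong tips are at about (276,214). I'll insert it now with a force guard.

Run:
```python
from workcell import arm, eyes
from h import *
S=-.0834
r=arm.line_to(tip(rw(-.045,S,.196)),max_speed=.05,max_force=4); arm.wait(.2)
print(r,rk(arm.current_ee_pos()),arm.current_contact_force(),arm.current_time_s())
snap(eyes,'side','8')
s=load('side8')[0]
cv2.imwrite('pics/s8.png',cv2.resize(s[170:270,235:335],None,fx=6,fy=6,interpolation=0))
```

```text
False [-0.0451033  -0.08339181] [-0.19944574 -0.3827474  -1.53250139] 22.8333
```

View pics/s8.png

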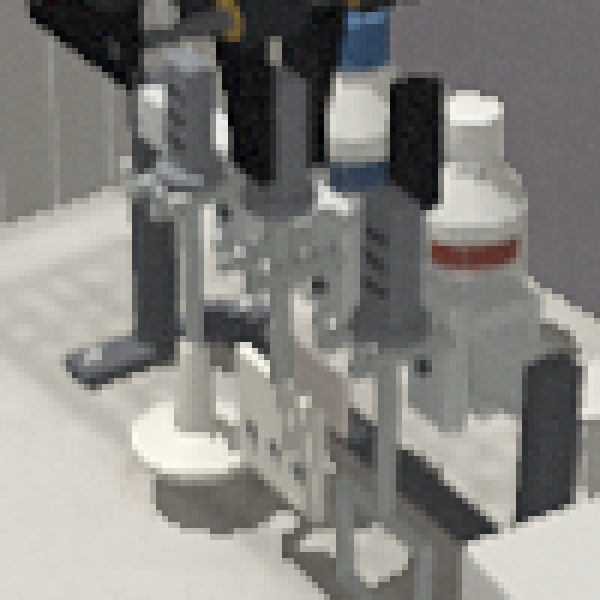

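Run:
```python
from workcell import arm, eyes
from h import *
S=-.0834
r=arm.line_to(tip(rw(-.045,S,.168)),max_speed=.03,max_force=3); 
p=arm.current_ee_pos();print(r,rk(p),p[2]+DZ,arm.current_contact_force(),arm.current_time_s()); arm.wait(.1); print(arm.current_contact_force())
snap(eyes,'side','9')
s=load('side9')[0]
cv2.imwrite('pics/s9.png',cv2.resize(s[170:270,235:335],None,fx=6,fy=6,interpolation=0))
```

```text
True [-0.04502422 -0.0834167 ] 0.17489821770014022 [0.15640368 0.12025098 6.24782221] 23.575
[-0.72693251  0.49094866  5.59870294]
```

View pics/s9.png

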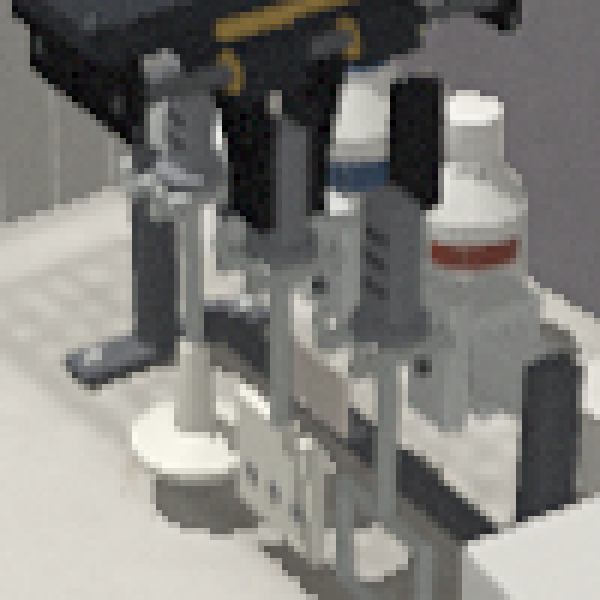

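The collar met the seat at exactly the expected height (tip 0.175 m), with only vertical force. I'll release with a small opening and lift straight up.

Run:
```python
from workcell import arm, eyes
from h import *
S=-.0834
arm.command_gripper(.34); arm.wait(.2); print(arm.current_finger_gap()*87,arm.current_contact_force(),arm.current_time_s())
arm.line_to(tip(rw(-.045,S,.30)),max_speed=.08)
arm.line_to(tip(rw(-.13,S+.01,.33)),max_speed=.15)
j=np.array(arm.current_joints()); j[0]-=.75; arm.set_joints(j); arm.wait(.3); print(arm.current_ee_pos(),arm.current_contact_force(),arm.current_time_s())
snap(eyes,'side','10');snap(eyes,'top','10')
cv2.imwrite('pics/s10.png',cv2.resize(load('side10')[0][160:280,230:350],None,fx=5,fy=5,interpolation=0))
cv2.imwrite('pics/t10.png',cv2.resize(load('top10')[0][160:265,205:365],None,fx=5,fy=5,interpolation=0))
cv2.imwrite('pics/s10f.png',load('side10')[0])
```

```text
29.498195254119302 [ 0.59499358 -0.88425381  0.85445618] 24.5417
[0.37489436 0.2603253  0.2932962 ] [0.23055486 0.04787339 1.12837192] 28.5917
```

View pics/s10.png

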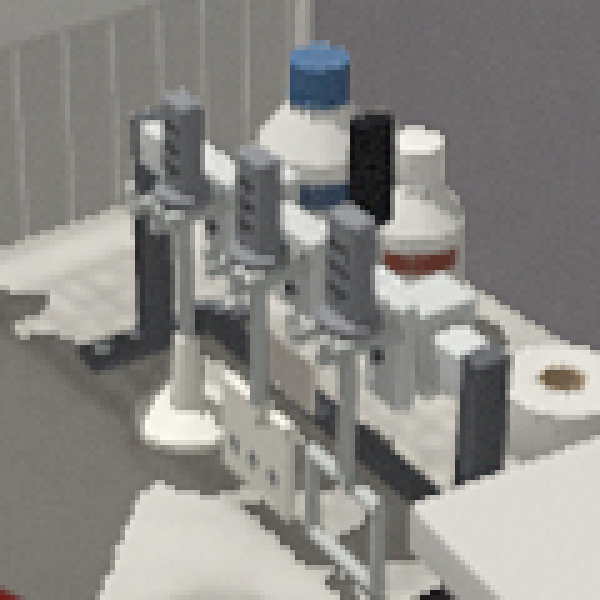

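View pics/t10.png

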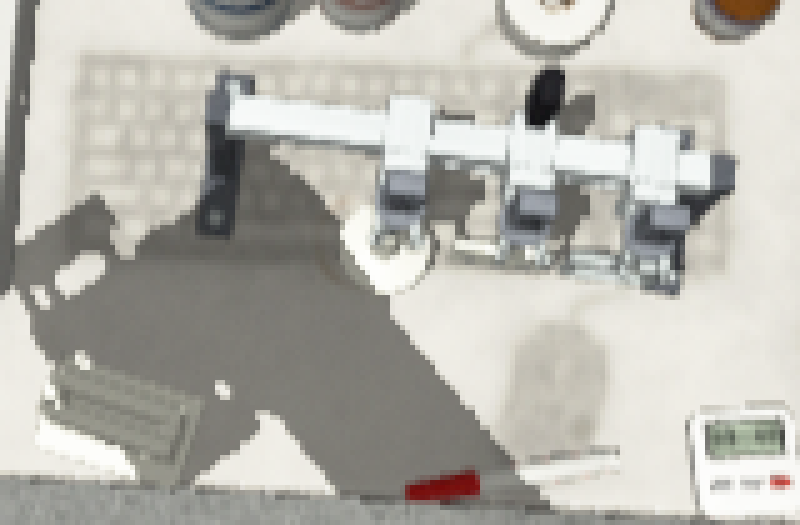

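View pics/s10f.png

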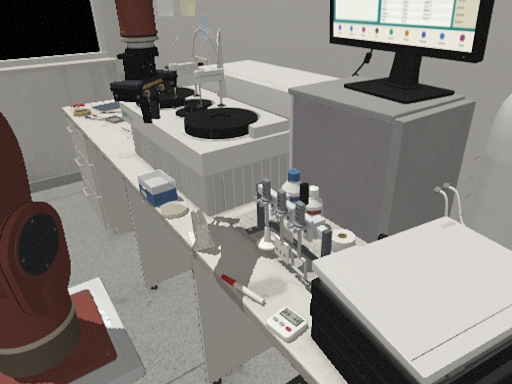

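Run:
```python
from h import *
im,K,W=load('top10'); i0=load('top0')[0]
hsv=cv2.cvtColor(im,cv2.COLOR_BGR2HSV)
for nm,I in (('before',i0),('after',im)):
    hsv=cv2.cvtColor(I,cv2.COLOR_BGR2HSV)
    m=((hsv[...,2]>120)&(hsv[...,2]<185)&(hsv[...,1]>13)&(hsv[...,0]>95)&(hsv[...,0]<120)).astype(np.uint8)
    n,l,s,c=cv2.connectedComponentsWithStats(m[188:207,270:350],connectivity=4)
    print(nm,[(rk(onz(K,W,c[i]+[270,188],.216))*1e3).round(1).tolist() for i in range(1,n) if s[i,4]>18])
g=im.mean(2); print(g[188,302:322].astype(int),g[193,302:322].astype(int))
# collar vs rods in side view: predicted upright line
s,Ks,Ws=load('side10')
for z in (.216,.16,.08): print(proj(Ks,Ws,rw(-.045,-.0834,z)))
# bystander differences
for n in ('top','side'):
    a=load(n+'0')[0].astype(int);b=load(n+'10')[0].astype(int)
    cv2.imwrite(f'pics/d_{n}.png',np.abs(a-b).clip(0,255).astype(np.uint8))
```

```text
before [[-45.1, -13.5], [-45.4, -152.8]]
after [[-45.7, -12.8], [-47.3, -82.7], [-64.4, -11.6], [-45.8, -153.2]]
[243 243 243 243 222 244 243 245 242 242 243 241 241 243 219 244 248 247
 246 246] [185 140 132 133 137 229 224 237 227 240 242 230 227 177 221 222 226 230
 235 238]
[280.08130702 189.89452404]
[280.05244711 211.01992555]
[280.01388452 239.24767958]
```

View pics/d_top.png

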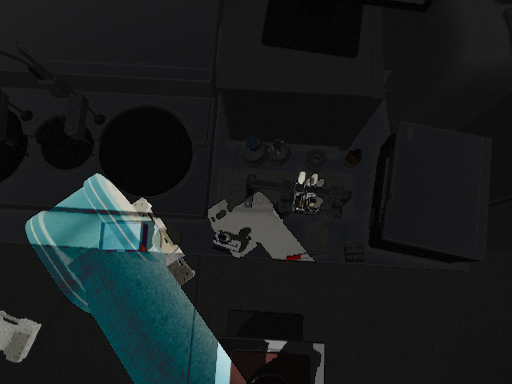

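The difference image shows only the paddle, hook, arm and shadows have changed. The grips stand at -12.8, -82.7 and -153.2 mm along the rail, so I'm handing the job in.

```bash
python3 -c "
from workcell import arm,order
order.job_done(); print(arm.current_time_s())"
```

```text
the job is handed in; nothing more can be done
the job is handed in; nothing more can be done
```

I slid the empty hook about 33 mm to the middle of the gap and hung the paddle on it by its collar with the blade facing front. I let go, moved the arm clear and handed the job in about 29 s into the 59 s limit; no verdict came back.

**Last checks**
- **Hook:** it stands about 70 mm from each occupied hook (61 mm needed).
- **Paddle:** the collar met the seat at exactly the expected height, with almost no sideways force. The top view puts the grip within about 2.5 mm of the seat, and the paddle looks upright and parallel to the rack.
- **Neighbours and bench:** the two tools beside it read within 1 mm of their starts, which is within measurement noise. A before/after comparison of the top view showed no bench item moved. The culture dish was hidden under the arm there, but it looked in place in the side view.

**What disagreed**
- **Arm height:** the real fingertips were about 36.5 mm above the TCP position the arm reported. My first push therefore passed over the tab without touching it. I saw this in the side view, confirmed it by touching down gently on the tab (about 5 N), and corrected every later move.
- **Side camera:** it read about 1 to 3 pixels off sideways, so I relied on the top view and contact readings for position.

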